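Pin a picture-frame corner and hold the glue clamp on its third click

TASK

On the folding table a picture-frame corner lies in a gluing jig: pick up the mallet and drive the steel pin in the corner fully home with it, touching the pin with nothing but the mallet, then stand the mallet back on its head on the table and let go of it. Then swing the jig's spring-return dial by its handle past the first two clicks to the third one and hold it there against its spring: finish while still holding it, since it springs back when let go. Do not disturb the glue bottle, the tape roll or the jar.

Things in the scene. Friction and masses are not known exactly. Their poses are not given: they have to be found in the camera images.
- jig: Gluing jig fixed to the table: plywood base 220 x 340 mm, 18 mm thick; origin at the centre of its underside, z up; may be yawed. In its frame: an L-shaped dark-wood frame corner (40 mm wide, top 38 mm above the table) at its -y side, the pin in it at x -35, y -65 mm; at its +y side a grey housing with the clamp dial, upright axis at x +30, y +70 mm. The dial drives a wooden jaw.
- pin (a joint): How far the pin is driven down, m: 0 = standing 20 mm proud of the wood (top 58 mm above the table), 0.018 = fully home on its stop, head 2 mm proud (40 mm above the table). Starts at 0 to 0.004. A sprung friction fit: needs about 6 to 8 N to move (plus 25 N per m/s of speed), then stays where it is left.
- pin_top (a point): The pin: steel, 12 mm thick with a round head 16 mm wide; this point is the centre of the head's top face, z up.
- dial (a joint): Angle of the clamp dial, rad, growing counter-clockwise seen from above: 0 = rest, 0.4, 0.8, 1.2 = first, second, third click, 1.5 = end stop. A spring drives it back to 0 when let go; no click holds by itself. At the handle it takes about 4 N at the start, rising to 9 N at the third click, with up to 3 N more or less between clicks.
- dial_axis (a point): The dial: aluminium disc 96 mm across with a dark steel arm (24 mm wide, top 72 mm above the table). This point lies on the dial axis, 48 mm above the table; z up, x along the arm to the handle. At rest x points 2.542 rad counter-clockwise from the jig's x. The arm's tip points at three thin steel posts (118 mm from the axis, 63 mm above the table) in turn: one per click.
- handle_top (a point): Centre of the top face of the dial's handle: an upright black cylinder 22 mm in diameter, 50 mm tall (from 72 to 122 mm above the table), 85 mm from the dial axis; it turns with the dial about that axis.
- mallet: Rubber mallet, 0.24 to 0.40 kg, standing on one face of its head. Head: black cylinder 60 mm across, 90 mm tall. Handle: wood, level, 20 mm wide, 26 mm tall, its axis 50 mm above the head's lower face, running along the mallet's -x to 198 mm from the head's axis. Origin at the centre of the head's lower face (the striking face), on the table; z up.
- mallet_grip (a point): Point on the axis of the mallet's handle, 65 mm from the head's axis, 50 mm above the head's lower face: a good place to grip across the handle from above.
- glue: Bystander: white glue bottle, 60 mm wide, 160 mm tall, origin at the centre of its underside. Leave it alone.
- tape: Bystander: roll of tape lying flat, 100 mm across, 45 mm tall, origin at the centre of its underside. Leave it alone.
- jar: Bystander: glass jar with a steel lid, 70 mm wide, 90 mm tall, origin at the centre of its underside. Leave it alone.
Mind the look-alikes: they are no part of the job. What is shaped like the mallet but green or turquoise is not meant.

How it is judged (in metres and radians):
On the way, in this order (a step that is already met when the one before it is completed fails the run):
1. the pin is driven fully home with the mallet, which is held up over the table (value of joint pin above 0.0155 m and height (world z) of mallet above 0.03 m), for 0.1 s.
2. the mallet stands on its head on the table again, let go (height (world z) of mallet below 0.006 m and angle between mallet's own z axis and vertical below 0.1 rad and linear speed of mallet below 0.03 m/s and contact force between each of the arm, the fingers and mallet below 0.2 N), for 0.2 s.
3. the dial is held at its third click (value of joint dial between 1.06 and 1.34 rad), for 0.3 s.
At the end, for the whole second after the job is handed in: The dial is held still by the gripper or arm (more than 2 N on it, nothing else holding it) within 0.14 rad of its third click (1.06 to 1.34 rad); the pin is down by more than 15.5 of its 18 mm; the mallet stands upright (within 0.1 rad) on its head on the table, at rest and let go (all of step 3 and value of joint pin above 0.0155 m and velocity of joint dial between -0.1 and 0.1 rad/s and contact force between any of the fingers, the arm and dial above 2 N and contact force between mallet and dial below 0.2 N and height (world z) of mallet below 0.006 m and angle between mallet's own z axis and vertical below 0.1 rad and linear speed of mallet below 0.03 m/s); the arm keeps its last pose, push and grip.
It fails at once if the robot touches the pin itself (contact force between any of the fingers, the arm and pin above 0.5 N).
It fails at once if a bystander is disturbed (moved over 25 mm or tipped) (distance of any of glue, tape, jar from where it was at the start of the episode above 0.025 m or angle between any of glue, tape, jar's own z axis and vertical above 0.4 rad).
It also fails if it takes over 67 s, if anything falls off the work surface, if the arm or the gripper's body presses on something with over 40 N, if the wrist force passes 120 N, or if a joint passes its speed limit or range.

ROBOT

A 6-joint arm with a two-finger parallel gripper is mounted at the origin on the work surface. World frame = base frame: x ahead of the robot, y to its left, z up, the work surface at z = 0. Lengths are in mm, angles in rad, forces in N, time in s.
With the tool pointing down it reaches from about 350 to 875 mm from the base axis. Payload 4.2 kg.
Tool frame: the origin (TCP) lies midway between the tips of the shut fingers; the grasp point (between the pads) lies 19 mm behind it; z points along the fingers, y is the line along which they close (so a half turn about z gives the same grasp; the last joint's range is limited). The gripper opens to 85 mm and grips with 20 to 120 N. Pads are 22 mm wide; open, the fingers measure 114 mm over their backs; the gripper's body (76 mm by 85 mm) begins 54 mm behind the grasp point. The pads swing forward as they close: fully open they stand 13 mm farther back than shut.
Start: joints at [-0.953, 0.385, 0.008, 0, -1.194, -0.259], TCP at [219.483, -585.172, 231.312] pointing down, gripper open.
Joint ranges: [-3.14, 3.14], [-1.21, 2.06], [-1.07, 1.41], [-3.16, 2.05], [-2.99, -0.16], [-3.1, 3.1]. Speed limits (rad/s): [2.79, 2.79, 3.14, 3.14, 3.14, 3.14].

INTERFACE

Orientations are given as a unit quaternion [x, y, z, w].
In Python, from bench import sensors, get_image, camera_params, job_done gives the robot as it stands.
- The arm moves only by the tool servo_tool, never from a script. Its argument "motion" is a list of rows, each an object with "travel": the shift along the tool's x, y, z as a fraction of full scale, a list of three; "rot": the turn, a rotation vector about the tool's x, y, z as a fraction of full scale, a list of three; "hand": the opening, from 0 (shut) to 1 (fully open). In form: [{"travel": [x, y, z], "rot": [wx, wy, wz], "hand": hand}, ...]. A call has 1 to 10 rows; each row shifts and turns the commanded pose from where the row before left it, along the tool's axes as they then stand; what a row does not reach is not made up. Full scale, the value 1, is 25 cm for a shift and 360 degrees for a turn. A row lasts 1/12 s, in which the tool goes at most 41.7 mm and 7.16 degrees, less where a joint would pass 70% of its speed; a pose out of reach is approached as far as the arm can. A call with a number of a shift or a turn outside -1 to 1 is refused whole. A call with a gripper value outside its range is refused whole. The fingers move at their own pace and stop on an object; the grip force is fixed at half the most. Time passes only in rows, so rows that do not move let the fingers close. It gives the time, the measured TCP pose, the force, the opening and the grip force at its end, in the units of the state.
- sensors.read_state(): the state, without advancing time (a new reading comes with each control period).
- get_image(name): name is "side" or "top" or "wrist"; returns (picture, depth): 384x512x3 uint8, red, green, blue; 384x512 float32, mm along the optical axis (not along the pixel's ray), 0 where there is no reading.
- camera_params(name): a dict with "camera_matrix" (3x3 intrinsics, pixels), "dist" ([k1, k2, p1, p2, k3] as OpenCV has them; the pictures are not rectified), "R" (3x3) and "t" (3): a world point X has camera coordinates R X + t; the wrist camera has in their place "mount" (4x4, takes a point from camera to tool coordinates, whose origin is the TCP and whose axes are the flange's). Camera axes: x right, y down, z forward; pixel columns grow to the right and rows downward; lengths in mm; the calibration is good to about 2 mm. A picture is of the moment at which its call begins: read the wrist's pose just before it. camera_params takes no time and is no camera call.
- job_done(): hands the job in; it is judged then, once.
The state is a dict: "clock": time; "joints": joint angles; "joint_vel": joint speeds; "joint_efforts": joint torques, N m; "position": TCP position; "ee_rot": TCP orientation; "contact_force": force on the tool from outside, world axes, zero at the start; "wrist_torque": the same for the moment, N m; "gripper_width": finger opening in mm; "grasp_force": force on a finger pad.
Only numpy, scipy, OpenCV 4.12 (cv2) and the standard library are available. Lean on these libraries where they do the work, as an engineer would, in place of code of your own. Each camera call takes 0.05 s, during which the arm holds its last target. There are 200 camera calls.

## Working session

There is one attempt and no reset: what is moved stays moved. The work goes in short steps, Python scripts to look and compute and a tool call to move; the robot and the scene stay as the last step left them, time stands still between calls to the robot, and variables do not carry over. Pictures are saved under pics/ and viewed, at most 13 in all, crops included, and the job is handed in when it is done.

Besides the shell and the picture viewer there is one more tool, called after ">>>" by a JSON object that holds its "name" and its "arguments". servo_tool: Moves the arm, as the interface text tells. Its arguments: {"type":"object","properties":{"motion":{"type":"array"}},"required":["motion"]}

```bash
mkdir -p pics
python3 - <<'E'
from bench import *
import cv2,numpy as np
for n in("top","side"):
    im,d=get_image(n); np.save(f"{n}_d.npy",d); cv2.imwrite(f"pics/{n}0.png",im[:,:,::-1])
    cv2.imwrite(f"pics/{n}0b.png",cv2.resize(im[:,:,::-1],(800,600),interpolation=cv2.INTER_CUBIC))
    p=camera_params(n);print(n,p)
s=sensors.read_state();print(s)
E
```

```text
top {'camera_matrix': array([[407.80806152,   0.        , 254.2116897 ],
       [  0.        , 407.80806152, 190.67253373],
       [  0.        ,   0.        ,   1.        ]]), 'dist': array([-0.04777148,  0.        ,  0.        ,  0.        ,  0.        ]), 'R': array([[-0.00142674, -0.99997195, -0.00735274],
       [-0.99525338,  0.0021354 , -0.09729412],
       [ 0.0973071 ,  0.00717902, -0.99522851]]), 't': array([  15.68115471,  500.00926109, 1035.85706707])}
side {'camera_matrix': array([[423.91536126,   0.        , 253.92304568],
       [  0.        , 423.91536126, 193.56023217],
       [  0.        ,   0.        ,   1.        ]]), 'dist': array([-0.03530679,  0.        ,  0.        ,  0.        ,  0.        ]), 'R': array([[-0.99921062, -0.0377486 , -0.01237629],
       [-0.02110349,  0.76834208, -0.6396914 ],
       [ 0.03365668, -0.63892526, -0.76853219]]), 't': array([ 496.04863701,   90.97298785, 1352.06608432])}
{'clock': 0.1, 'joints': array([-9.53384149e-01,  3.85499837e-01,  6.75418346e-03, -3.68829517e-04,
       -1.19400691e+00, -2.58585457e-01]), 'joint_vel': array([-0.00029175, -0.00206523,  0.0013996 ,  0.00364398, -0.00087007,
       -0.00196794]), 'joint_efforts': array([ 3.90608202e-04, -3.93320274e+01,  1.88929099e+01,  4.19789538e+00,
       -2.59635432e-03,  1.06536748e-05]), 'position': array([ 219.29405137, -584.71224309,  230.3253623 ]), 'ee_rot': array([-1.78385364e-01,  9.83960200e-01,  9.58488429e-04, -2.59617375e-04]), 'contact_force': array([-0.14594132,  0.60101341, -0.28444175]), 'wrist_torque': array([ 0.00557991, -0.00362426,  0.02636667]), 'grasp_force': 0.0, 'gripper_width': 85.31791011916731}
```

View pics/top0b.png

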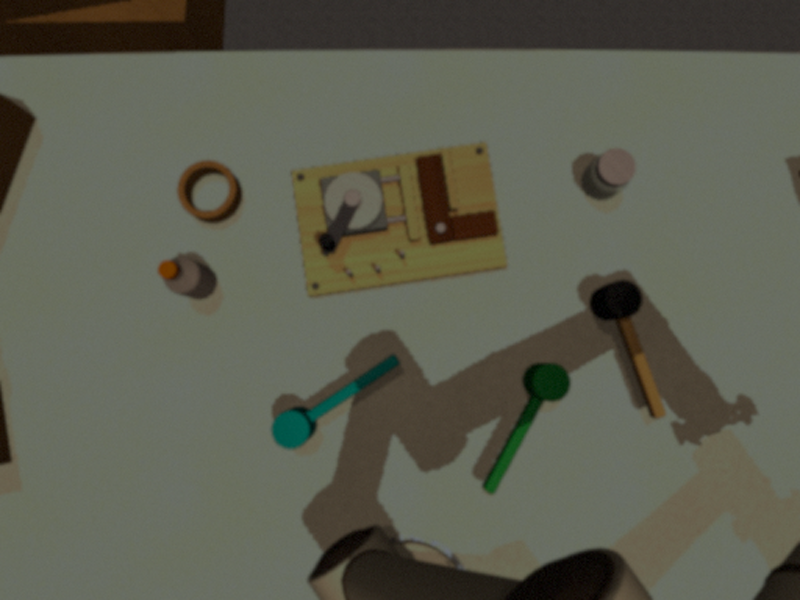

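View pics/side0b.png

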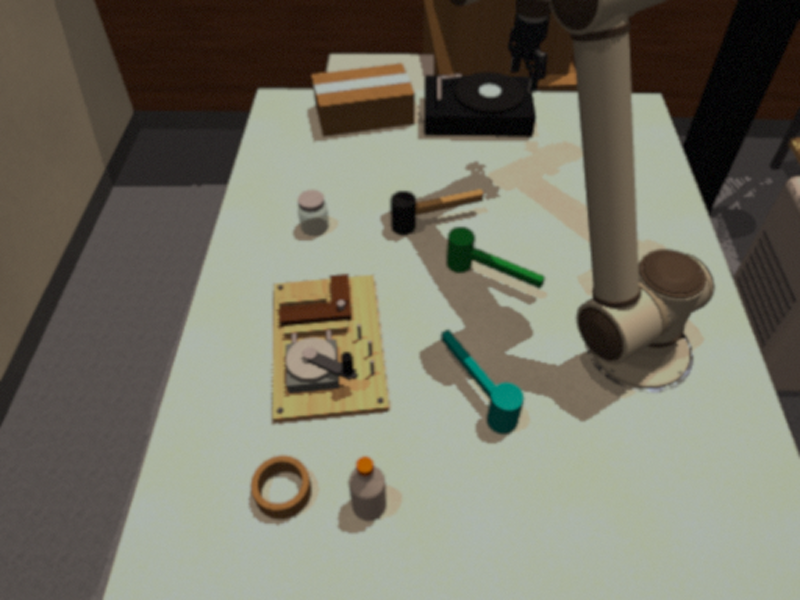

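The top view shows the black mallet head at about (615,300), its handle end at (657,413), the pin at (441,228), the dial centre at (352,202) and the handle knob at (328,243). The jig corners are at (293,170), (487,143), (506,268) and (309,296). The side view agrees: black mallet beyond the green one.

```bash
cat > h.py <<'E'
import numpy as np,cv2
from bench import *
from scipy.spatial.transform import Rotation as Ro
def ray(n,uv,z,pose=None):
    p=camera_params(n); K=p["camera_matrix"]
    a=cv2.undistortPoints(np.array([[uv]],float),K,p["dist"])[0,0]; d=np.array([a[0],a[1],1])
    if n=="wrist":
        M=np.array(p["mount"]);pos,q=pose;R=Ro.from_quat(q).as_matrix()
        o=R@M[:3,3]+pos; d=R@M[:3,:3]@d
    else:
        R=np.array(p["R"]);o=-R.T@np.array(p["t"]);d=R.T@d
    return o+d*(z-o[2])/d[2]
E
python3 - <<'E'
from h import *
s=1/1.5625
S=lambda n,u,v,z:ray(n,((u+.5)*s-.5,(v+.5)*s-.5),z).round(1)
for n,u,v,z in[("top",293,170,18),("top",487,143,18),("top",506,268,18),("top",309,296,18),("top",441,228,58),("top",352,202,72),("top",328,238,122),("top",657,413,63),("top",627,320,63),("top",613,299,90),
 ("side",403,197,90),("side",483,194,63),("side",341,303,58),("side",348,356,122)]: print(n,u,v,z,S(n,u,v,z))
c=[S("top",*x)[:2] for x in[(293,170,18),(487,143,18),(506,268,18),(309,296,18)]]
print("center",np.mean(c,0), "long1",c[0]-c[1],"long2",c[3]-c[2],"short",c[0]-c[3],c[1]-c[2])
im,d=get_image("top")
D=np.load("top_d.npy")
# head mask: dark pixels near head
sub=im[170:215,365:425].astype(int).sum(2); print(sub.min())
E
python3 -c "
import cv2
a=cv2.imread('pics/top0.png')
x=cv2.convertScaleAbs(a[80:280,180:440],alpha=1.8)
cv2.imwrite('pics/c1.png',cv2.resize(x,None,fx=3,fy=3,interpolation=cv2.INTER_CUBIC))"
```

```text
top 293 170 18 [722.  193.8  18. ]
top 487 143 18 [ 768.5 -139.5   18. ]
top 506 268 18 [ 551.3 -167.8   18. ]
top 309 296 18 [504.7 163.3  18. ]
top 441 228 58 [611.5 -56.5  58. ]
top 352 202 72 [651.7  87.7  72. ]
top 328 238 122 [583.1 120.1 122. ]
top 657 413 63 [ 312.5 -396.8   63. ]
top 627 320 63 [ 460.4 -353.5   63. ]
top 613 299 90 [ 491.7 -323.    90. ]
side 403 197 90 [ 494.7 -346.1   90. ]
side 483 194 63 [ 306.9 -392.3   63. ]
side 341 303 58 [613.  -52.5  58. ]
side 348 356 122 [579.  124.6 122. ]
center [636.625  12.45 ] long1 [-46.5 333.3] long2 [-46.6 331.1] short [217.3  30.5] [217.2  28.3]
0
```

View pics/c1.png

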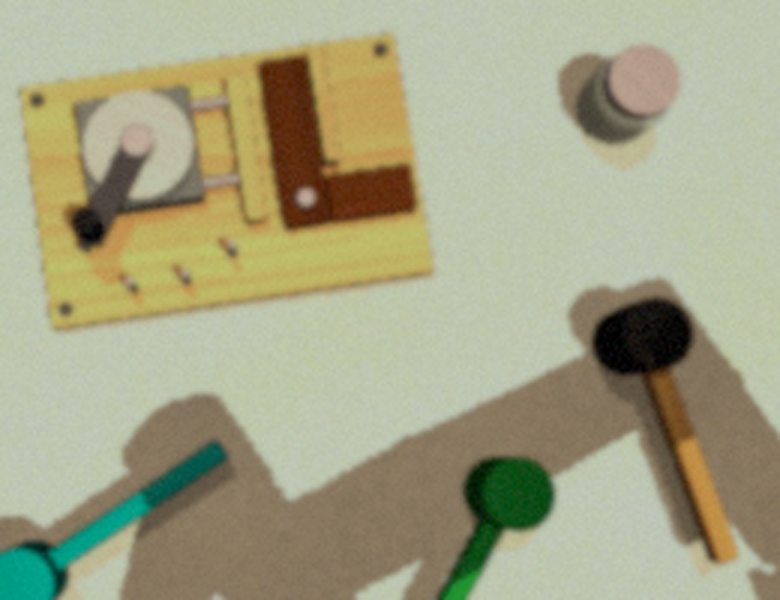

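>>> {"name": "servo_tool", "arguments": {"motion": [{"travel": [-0.14, 0.0675, 0.015], "rot": [0, 0, 0], "hand": 1}, {"travel": [-0.14, 0.0675, 0.015], "rot": [0, 0, 0], "hand": 1}, {"travel": [-0.14, 0.0675, 0.015], "rot": [0, 0, 0], "hand": 1}, {"travel": [-0.14, 0.0675, 0.015], "rot": [0, 0, 0], "hand": 1}, {"travel": [-0.14, 0.0675, 0.015], "rot": [0, 0, 0], "hand": 1}, {"travel": [-0.14, 0.0675, 0.015], "rot": [0, 0, 0], "hand": 1}, {"travel": [-0.14, 0.0675, 0.015], "rot": [0, 0, 0], "hand": 1}, {"travel": [-0.14, 0.0675, 0.015], "rot": [0, 0, 0], "hand": 1}, {"travel": [0, 0, 0], "rot": [0, 0, 0.012], "hand": 1}, {"travel": [0, 0, 0], "rot": [0, 0, 0], "hand": 1}]}}

```text
clock: 0.98
position: [435.4, -358.6, 200.7]
ee_rot: [-0.142, 0.99, 0.0, -0.0]
contact_force: [0.0, -1.1, -0.3]
gripper_width: 85.8
grasp_force: 0.0
```

```bash
cat >> h.py <<'E'
def tool(dw,q): return (Ro.from_quat(q).inv().apply(dw)/250).round(4)
E
python3 - <<'E'
from h import *
s=sensors.read_state(); print(s["clock"],s["position"],s["ee_rot"],s["contact_force"])
im,d=get_image("wrist"); np.savez("w1.npz",p=s["position"],q=s["ee_rot"],d=d)
cv2.imwrite("pics/w1.png",cv2.resize(cv2.convertScaleAbs(im[:,:,::-1],alpha=1.5),(800,600),interpolation=cv2.INTER_CUBIC))
E
```

```text
0.9833 [ 435.44891818 -358.62423336  200.72606022] [-1.42470382e-01  9.89798880e-01  3.96042840e-04 -4.59393688e-04] [ 0.04582325 -1.05143694 -0.31515806]
```

View pics/w1.png

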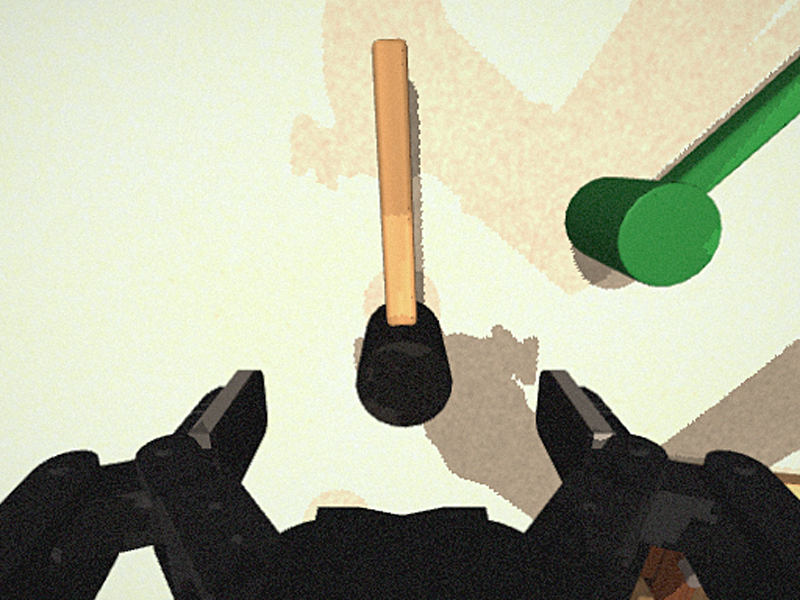

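The mallet lies nearly along the tool's x axis: handle end at (390,41), handle meets head at (402,323), and the head top circle is centred near (404,380).

Run:
```python
from h import *
w=np.load("w1.npz");s=.64
P=lambda u,v,z:ray("wrist",((u+.5)*s-.5,(v+.5)*s-.5),z,(w["p"],w["q"]))
a=P(390,41,63);b=P(402,323,63);h=P(404,380,90)
print(a.round(1),b.round(1),h.round(1))
u=(b-a)[:2];L=np.hypot(*u);u/=L;print(L,np.degrees(np.arctan2(u[1],u[0])))
head=a[:2]+198*u;g=a[:2]+(198-62)*u;print("head",head,"grip",g)
R=Ro.from_quat(w["q"]).as_matrix();print(R[:,0],np.degrees(np.arctan2(-R[1,0],-R[0,0])))
d=np.r_[g,31]-w["p"];print(d,tool(d,w["q"]))
```

```text
[ 308.2 -403.2   63. ] [ 463.8 -350.4   63. ] [ 489.3 -341.7   90. ]
164.3353921060804 18.74197615051313
head [ 495.70906292 -339.62482411] grip [ 436.99660452 -359.54584891]
[-9.59403959e-01 -2.82034412e-01  7.96565965e-04] 16.38166773732865
[   1.54768634   -0.92161555 -169.72606022] [-0.0054 -0.0059  0.6789]
```

>>> {"name": "servo_tool", "arguments": {"motion": [{"travel": [-0.005, -0.0055, 0], "rot": [0, 0, -0.0065], "hand": 1}, {"travel": [0, 0, 0.13], "rot": [0, 0, 0], "hand": 1}, {"travel": [0, 0, 0.14], "rot": [0, 0, 0], "hand": 1}, {"travel": [0, 0, 0.14], "rot": [0, 0, 0], "hand": 1}, {"travel": [0, 0, 0.14], "rot": [0, 0, 0], "hand": 1}, {"travel": [0, 0, 0.09], "rot": [0, 0, 0], "hand": 1}, {"travel": [0, 0, 0.038], "rot": [0, 0, 0], "hand": 1}, {"travel": [0, 0, 0], "rot": [0, 0, 0], "hand": 0.5}, {"travel": [0, 0, 0], "rot": [0, 0, 0], "hand": 0.2}, {"travel": [0, 0, 0], "rot": [0, 0, 0], "hand": 0.0}]}}

```text
clock: 1.87
position: [436.9, -362.5, 33.7]
ee_rot: [-0.162, 0.987, -0.001, 0.001]
contact_force: [-0.1, 0.8, 1.7]
gripper_width: 51.5
grasp_force: 0.0
```

>>> {"name": "servo_tool", "arguments": {"motion": [{"travel": [0, 0, 0], "rot": [0, 0, 0], "hand": 0}, {"travel": [0, 0, 0], "rot": [0, 0, 0], "hand": 0}, {"travel": [0, 0, 0], "rot": [0, 0, 0], "hand": 0}, {"travel": [0, 0, 0], "rot": [0, 0, 0], "hand": 0}, {"travel": [0, 0, 0], "rot": [0, 0, 0], "hand": 0}]}}

```text
clock: 2.28
position: [436.2, -361.6, 33.3]
ee_rot: [-0.162, 0.987, -0.001, 0.001]
contact_force: [-1.5, 1.5, 6.1]
gripper_width: 19.2
grasp_force: 58.6
```

>>> {"name": "servo_tool", "arguments": {"motion": [{"travel": [0, 0, -0.03], "rot": [0, 0, 0], "hand": 0}, {"travel": [0, 0, -0.08], "rot": [0, 0, 0], "hand": 0}, {"travel": [0, 0, -0.1], "rot": [0, 0, 0], "hand": 0}, {"travel": [0, 0, -0.1], "rot": [0, 0, 0], "hand": 0}, {"travel": [0, 0, -0.06], "rot": [0, 0, 0], "hand": 0}, {"travel": [0, 0, -0.03], "rot": [0, 0, 0], "hand": 0}, {"travel": [0, 0, 0], "rot": [0, 0, 0], "hand": 0}, {"travel": [0, 0, 0], "rot": [0, 0, 0], "hand": 0}, {"travel": [0, 0, 0], "rot": [0, 0, 0], "hand": 0}]}}

```text
clock: 3.03
position: [434.7, -360.7, 130.2]
ee_rot: [-0.161, 0.987, 0.001, -0.001]
contact_force: [0.5, 0.8, -3.3]
gripper_width: 18.7
grasp_force: 59.0
```

Run:
```python
from h import *
s=sensors.read_state(); print(s["clock"],s["position"],s["ee_rot"],s["contact_force"],s["wrist_torque"],s["gripper_width"])
print(tool(np.array([560,-75.5,133])-s["position"],s["ee_rot"]))
im,d=get_image("side")
cv2.imwrite("pics/s2.png",cv2.resize(cv2.convertScaleAbs(im[80:200,180:360,::-1],alpha=2),(720,480),interpolation=cv2.INTER_CUBIC))
```

```text
3.0333 [ 434.74385302 -360.74775507  130.17766512] [-0.16117892  0.9869237   0.00117074 -0.00125931] [ 0.49271981  0.78110554 -3.31414533] [-0.01724173  0.14520098 -0.05340858] 18.740430316930585
[-0.838   0.9223 -0.0106]
```

View pics/s2.png

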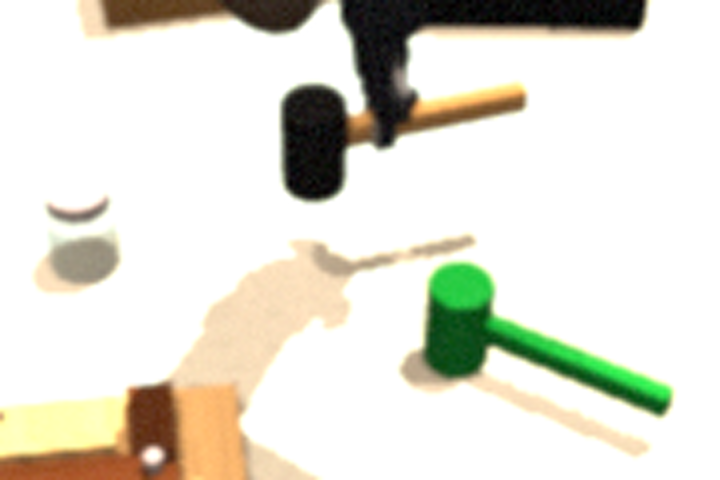

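The black mallet hangs level from the gripper, clear of the green one. Next I move it over the pin.

>>> {"name": "servo_tool", "arguments": {"motion": [{"travel": [-0.04, 0.044, -0.005], "rot": [0, 0, 0], "hand": 0}, {"travel": [-0.084, 0.092, -0.005], "rot": [0, 0, 0], "hand": 0}, {"travel": [-0.1, 0.11, 0], "rot": [0, 0, 0], "hand": 0}, {"travel": [-0.1, 0.11, 0], "rot": [0, 0, 0], "hand": 0}, {"travel": [-0.1, 0.11, 0], "rot": [0, 0, 0], "hand": 0}, {"travel": [-0.1, 0.11, 0], "rot": [0, 0, 0], "hand": 0}, {"travel": [-0.1, 0.11, 0], "rot": [0, 0, 0], "hand": 0}, {"travel": [-0.1, 0.11, 0], "rot": [0, 0, 0], "hand": 0}, {"travel": [-0.074, 0.081, 0], "rot": [0, 0, 0], "hand": 0}, {"travel": [-0.04, 0.045, 0], "rot": [0, 0, 0], "hand": 0}]}}

```text
clock: 3.92
position: [561.7, -73.3, 133.0]
ee_rot: [-0.163, 0.987, 0.0, -0.001]
contact_force: [-0.5, 0.2, -2.3]
gripper_width: 18.8
grasp_force: 59.1
```

>>> {"name": "servo_tool", "arguments": {"motion": [{"travel": [0, 0, 0], "rot": [0, 0, 0], "hand": 0}, {"travel": [0, 0, 0], "rot": [0, 0, 0], "hand": 0}, {"travel": [0, 0, 0], "rot": [0, 0, 0], "hand": 0}, {"travel": [0, 0, 0], "rot": [0, 0, 0], "hand": 0}]}}

```text
clock: 4.25
position: [560.1, -77.3, 133.8]
ee_rot: [-0.161, 0.987, 0.0, -0.001]
contact_force: [-1.0, 0.9, -3.2]
gripper_width: 18.8
grasp_force: 59.1
```

Run:
```python
from h import *
s=sensors.read_state(); print(s["clock"],s["position"],s["ee_rot"],s["contact_force"],s["wrist_torque"])
print(tool(np.array([560,-75.5,s["position"][2]])-s["position"],s["ee_rot"]))
a=get_image("side")[0][140:260,150:330,::-1]; b=get_image("top")[0][110:230,210:390,::-1]
f=lambda x:cv2.resize(cv2.convertScaleAbs(x,alpha=2),None,fx=2.2*2,fy=2.2*2,interpolation=cv2.INTER_CUBIC)[:, :]
c=np.vstack([f(a),f(b)]);c=cv2.resize(c,None,fx=.56,fy=.56);print(c.shape);cv2.imwrite("pics/s3.png",c)
```

```text
4.25 [560.10173707 -77.31218731 133.81421174] [-1.60608981e-01  9.87017806e-01  2.85948000e-05 -7.77513438e-04] [-1.0161549   0.85650476 -3.18452105] [-0.03906974  0.07492303  0.02940756]
[-0.0019  0.007  -0.    ]
(591, 444, 3)
```

View pics/s3.png

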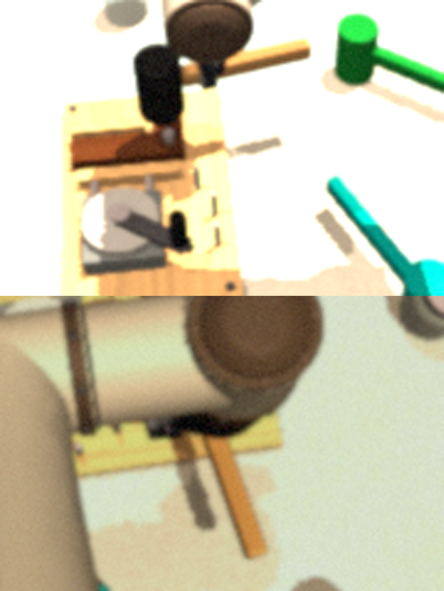

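The side crop shows the head just over the pin (head bottom about (161,118), pin about (168,135)). I go down and press.

>>> {"name": "servo_tool", "arguments": {"motion": [{"travel": [0, 0.006, 0.04], "rot": [0, 0, 0], "hand": 0}, {"travel": [0, 0, 0.07], "rot": [0, 0, 0], "hand": 0}, {"travel": [0, 0, 0.045], "rot": [0, 0, 0], "hand": 0}, {"travel": [0, 0, 0.012], "rot": [0, 0, 0], "hand": 0}, {"travel": [0, 0, 0.012], "rot": [0, 0, 0], "hand": 0}, {"travel": [0, 0, 0.012], "rot": [0, 0, 0], "hand": 0}, {"travel": [0, 0, 0], "rot": [0, 0, 0], "hand": 0}, {"travel": [0, 0, 0], "rot": [0, 0, 0], "hand": 0}]}}

```text
clock: 5.02
position: [561.1, -74.7, 87.0]
ee_rot: [-0.161, 0.987, 0.0, 0.001]
contact_force: [-0.8, -0.7, -3.0]
gripper_width: 19.4
grasp_force: 59.2
```

>>> {"name": "servo_tool", "arguments": {"motion": [{"travel": [0, 0, 0.012], "rot": [0, 0, 0], "hand": 0}, {"travel": [0, 0, 0.012], "rot": [0, 0, 0], "hand": 0}, {"travel": [0, 0, 0], "rot": [0, 0, 0], "hand": 0}, {"travel": [0, 0, 0], "rot": [0, 0, 0], "hand": 0}]}}

```text
clock: 5.35
position: [561.2, -74.7, 81.0]
ee_rot: [-0.162, 0.987, -0.0, 0.001]
contact_force: [-1.0, -0.4, 1.8]
gripper_width: 19.0
grasp_force: 59.9
```

>>> {"name": "servo_tool", "arguments": {"motion": [{"travel": [0, 0, 0.012], "rot": [0, 0, 0], "hand": 0}, {"travel": [0, 0, 0.012], "rot": [0, 0, 0], "hand": 0}, {"travel": [0, 0, 0], "rot": [0, 0, 0], "hand": 0}]}}

```text
clock: 5.6
position: [561.2, -74.7, 74.4]
ee_rot: [-0.161, 0.987, -0.0, 0.001]
contact_force: [0.8, -0.2, 2.1]
gripper_width: 19.2
grasp_force: 59.9
```

>>> {"name": "servo_tool", "arguments": {"motion": [{"travel": [0, 0, 0.01], "rot": [0, 0, 0], "hand": 0}, {"travel": [0, 0, 0], "rot": [0, 0, 0], "hand": 0}, {"travel": [0, 0, 0], "rot": [0, 0, 0], "hand": 0}]}}

```text
clock: 5.85
position: [560.8, -74.7, 72.6]
ee_rot: [-0.162, 0.987, -0.0, 0.0]
contact_force: [-3.2, -0.3, 6.3]
gripper_width: 18.9
grasp_force: 60.5
```

>>> {"name": "servo_tool", "arguments": {"motion": [{"travel": [0, 0, 0.01], "rot": [0, 0, 0], "hand": 0}, {"travel": [0, 0, 0], "rot": [0, 0, 0], "hand": 0}, {"travel": [0, 0, 0], "rot": [0, 0, 0], "hand": 0}]}}

```text
clock: 6.1
position: [559.9, -75.0, 71.2]
ee_rot: [-0.162, 0.987, -0.0, -0.0]
contact_force: [-5.7, -0.6, 13.6]
gripper_width: 19.4
grasp_force: 61.9
```

>>> {"name": "servo_tool", "arguments": {"motion": [{"travel": [0, 0, 0.01], "rot": [0, 0, 0], "hand": 0}, {"travel": [0, 0, 0], "rot": [0, 0, 0], "hand": 0}, {"travel": [0, 0, 0], "rot": [0, 0, 0], "hand": 0}]}}

```text
clock: 6.35
position: [558.6, -75.5, 69.1]
ee_rot: [-0.162, 0.987, -0.0, -0.002]
contact_force: [-10.0, -0.7, 19.3]
gripper_width: 18.8
grasp_force: 63.4
```

Run:
```python
from h import *
s=sensors.read_state(); print(s["position"],s["contact_force"],s["wrist_torque"])
a=get_image("side")[0][140:230,170:305,::-1]
cv2.imwrite("pics/s4.png",cv2.resize(cv2.convertScaleAbs(a,alpha=2),None,fx=5,fy=5,interpolation=cv2.INTER_CUBIC))
```

```text
[558.58369974 -75.49643162  69.12085512] [-10.03685571  -0.6708997   19.28636274] [-0.05440755  2.40218882  0.13809703]
```

View pics/s4.png

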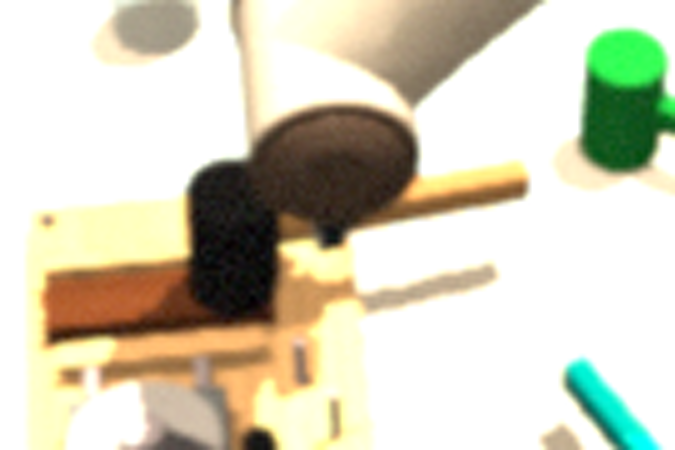

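The force rose to about 22 N with the head down on the wood, so the pin should be home. I lift, go back partway and check the pin.

>>> {"name": "servo_tool", "arguments": {"motion": [{"travel": [0, 0, -0.03], "rot": [0, 0, 0], "hand": 0}, {"travel": [0, 0, -0.07], "rot": [0, 0, 0], "hand": 0}, {"travel": [0, 0, -0.1], "rot": [0, 0, 0], "hand": 0}, {"travel": [0, 0, -0.06], "rot": [0, 0, 0], "hand": 0}, {"travel": [0.04, -0.044, 0], "rot": [0, 0, 0], "hand": 0}, {"travel": [0.09, -0.1, 0], "rot": [0, 0, 0], "hand": 0}, {"travel": [0.1, -0.11, 0], "rot": [0, 0, 0], "hand": 0}, {"travel": [0.1, -0.11, 0], "rot": [0, 0, 0], "hand": 0}, {"travel": [0.1, -0.11, 0], "rot": [0, 0, 0], "hand": 0}, {"travel": [0.08, -0.09, 0], "rot": [0, 0, 0], "hand": 0}]}}

```text
clock: 7.23
position: [481.7, -250.5, 130.0]
ee_rot: [-0.161, 0.987, 0.001, -0.002]
contact_force: [1.1, -0.5, -3.8]
gripper_width: 19.4
grasp_force: 60.1
```

>>> {"name": "servo_tool", "arguments": {"motion": [{"travel": [0, 0, 0], "rot": [0, 0, 0], "hand": 0}, {"travel": [0, 0, 0], "rot": [0, 0, 0], "hand": 0}, {"travel": [0, 0, 0], "rot": [0, 0, 0], "hand": 0}]}}

```text
clock: 7.48
position: [483.6, -249.0, 130.6]
ee_rot: [-0.161, 0.987, 0.001, -0.001]
contact_force: [-0.2, 0.1, -2.6]
gripper_width: 19.3
grasp_force: 60.1
```

Run:
```python
from h import *
s=sensors.read_state(); print(s["clock"],s["position"],s["contact_force"],s["wrist_torque"])
im,d=get_image("side"); a=im[165:220,190:290,::-1]
b=cv2.imread("pics/side0.png")[165:220,190:290]; c=im[100:155,190:290,::-1]
f=lambda x:cv2.resize(cv2.convertScaleAbs(x,alpha=2),None,fx=3.6*2,fy=3.6*1,interpolation=cv2.INTER_CUBIC)
f=lambda x:cv2.resize(cv2.convertScaleAbs(x,alpha=2),None,fx=3.6,fy=3.6,interpolation=cv2.INTER_CUBIC)
cv2.imwrite("pics/s5.png",np.vstack([f(b),f(a),f(c)]))
# pin top pixel predicted for z=58 and 40
p=camera_params("side")
for z in(58,40):
    q,_=cv2.projectPoints(np.array([[611,-56.6,z]]),cv2.Rodrigues(np.array(p["R"]))[0],np.array(p["t"]),p["camera_matrix"],p["dist"]);print(z,q.ravel(),((q.ravel()-[190,165])*3.6))
```

```text
7.4833 [ 483.61781892 -249.02056556  130.61553985] [-0.1638115   0.0513824  -2.57489977] [-0.0588403   0.10469738  0.04414295]
58 [218.80247467 192.77999829] [103.68890881 100.00799385]
40 [219.22339286 196.32904845] [105.20421428 112.78457442]
```

View pics/s5.png

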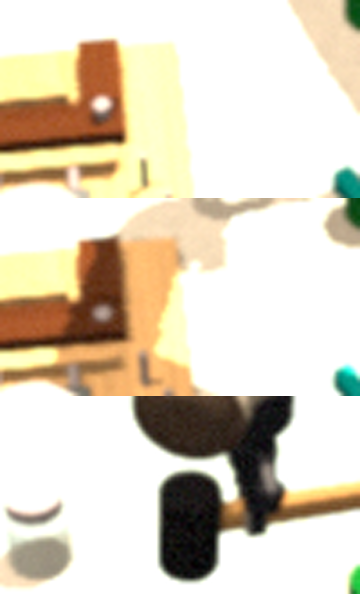

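Pin top went from row 103 to row 114 in the crop with no shaft showing, so it is home. Next I set the mallet down.

>>> {"name": "servo_tool", "arguments": {"motion": [{"travel": [0.08, -0.09, 0], "rot": [0, 0, 0], "hand": 0}, {"travel": [0.1, -0.11, 0], "rot": [0, 0, 0], "hand": 0}, {"travel": [0.1, -0.11, 0], "rot": [0, 0, 0], "hand": 0}, {"travel": [0.05, -0.05, 0], "rot": [0, 0, 0], "hand": 0}, {"travel": [0, 0, 0.06], "rot": [0, 0, 0], "hand": 0}, {"travel": [0, 0, 0.1], "rot": [0, 0, 0], "hand": 0}, {"travel": [0, 0, 0.1], "rot": [0, 0, 0], "hand": 0}, {"travel": [0, 0, 0.06], "rot": [0, 0, 0], "hand": 0}, {"travel": [0, 0, 0.03], "rot": [0, 0, 0], "hand": 0}, {"travel": [0, 0, 0], "rot": [0, 0, 0], "hand": 0}]}}

```text
clock: 8.37
position: [434.5, -359.3, 42.4]
ee_rot: [-0.162, 0.987, 0.001, -0.002]
contact_force: [0.2, -0.0, -3.4]
gripper_width: 19.1
grasp_force: 60.0
```

>>> {"name": "servo_tool", "arguments": {"motion": [{"travel": [0, 0, 0.012], "rot": [0, 0, 0], "hand": 0}, {"travel": [0, 0, 0], "rot": [0, 0, 0], "hand": 0}, {"travel": [0, 0, 0], "rot": [0, 0, 0], "hand": 0}]}}

```text
clock: 8.62
position: [436.0, -360.8, 42.6]
ee_rot: [-0.162, 0.987, -0.001, 0.001]
contact_force: [0.4, 0.1, -2.2]
gripper_width: 18.9
grasp_force: 60.0
```

>>> {"name": "servo_tool", "arguments": {"motion": [{"travel": [0, 0, 0.012], "rot": [0, 0, 0], "hand": 0}, {"travel": [0, 0, 0.008], "rot": [0, 0, 0], "hand": 0}, {"travel": [0, 0, 0], "rot": [0, 0, 0], "hand": 0}, {"travel": [0, 0, 0], "rot": [0, 0, 0], "hand": 0}]}}

```text
clock: 8.95
position: [434.9, -360.7, 36.6]
ee_rot: [-0.161, 0.987, -0.0, 0.0]
contact_force: [-0.0, 0.4, -3.5]
gripper_width: 19.3
grasp_force: 60.0
```

>>> {"name": "servo_tool", "arguments": {"motion": [{"travel": [0, 0, 0.008], "rot": [0, 0, 0], "hand": 0}, {"travel": [0, 0, 0], "rot": [0, 0, 0], "hand": 0}, {"travel": [0, 0, 0], "rot": [0, 0, 0], "hand": 0}]}}

```text
clock: 9.2
position: [434.9, -360.6, 34.4]
ee_rot: [-0.161, 0.987, 0.0, -0.0]
contact_force: [0.8, 0.2, -3.7]
gripper_width: 19.2
grasp_force: 60.0
```

>>> {"name": "servo_tool", "arguments": {"motion": [{"travel": [0, 0, 0.008], "rot": [0, 0, 0], "hand": 0}, {"travel": [0, 0, 0], "rot": [0, 0, 0], "hand": 0}, {"travel": [0, 0, 0], "rot": [0, 0, 0], "hand": 0}]}}

```text
clock: 9.45
position: [434.9, -360.6, 32.4]
ee_rot: [-0.161, 0.987, 0.0, -0.0]
contact_force: [-0.1, 0.0, -3.2]
gripper_width: 19.0
grasp_force: 60.0
```

>>> {"name": "servo_tool", "arguments": {"motion": [{"travel": [0, 0, 0.008], "rot": [0, 0, 0], "hand": 0}, {"travel": [0, 0, 0], "rot": [0, 0, 0], "hand": 0}, {"travel": [0, 0, 0], "rot": [0, 0, 0], "hand": 0}]}}

```text
clock: 9.7
position: [435.3, -360.8, 30.9]
ee_rot: [-0.162, 0.987, -0.0, 0.0]
contact_force: [0.3, -0.7, -1.2]
gripper_width: 19.0
grasp_force: 60.5
```

>>> {"name": "servo_tool", "arguments": {"motion": [{"travel": [0, 0, 0.006], "rot": [0, 0, 0], "hand": 0}, {"travel": [0, 0, 0], "rot": [0, 0, 0], "hand": 0}, {"travel": [0, 0, 0], "rot": [0, 0, 0], "hand": 0}]}}

```text
clock: 9.95
position: [435.2, -361.0, 30.6]
ee_rot: [-0.162, 0.987, -0.0, 0.0]
contact_force: [-2.2, 0.9, 7.9]
gripper_width: 19.3
grasp_force: 61.7
```

>>> {"name": "servo_tool", "arguments": {"motion": [{"travel": [0, 0, 0.004], "rot": [0, 0, 0], "hand": 0}, {"travel": [0, 0, 0], "rot": [0, 0, 0], "hand": 0}, {"travel": [0, 0, 0], "rot": [0, 0, 0], "hand": 0}]}}

```text
clock: 10.2
position: [435.2, -361.0, 30.5]
ee_rot: [-0.162, 0.987, -0.001, 0.0]
contact_force: [-4.5, 3.6, 13.2]
gripper_width: 19.3
grasp_force: 62.5
```

>>> {"name": "servo_tool", "arguments": {"motion": [{"travel": [0, 0, -0.008], "rot": [0, 0, 0], "hand": 0}, {"travel": [0, 0, 0], "rot": [0, 0, 0], "hand": 0.3}, {"travel": [0, 0, 0], "rot": [0, 0, 0], "hand": 0.6}, {"travel": [0, 0, 0], "rot": [0, 0, 0], "hand": 1}, {"travel": [0, 0, 0], "rot": [0, 0, 0], "hand": 1}, {"travel": [0, 0, 0], "rot": [0, 0, 0], "hand": 1}, {"travel": [0, 0, 0], "rot": [0, 0, 0], "hand": 1}, {"travel": [0, 0, 0], "rot": [0, 0, 0], "hand": 1}, {"travel": [0, 0, 0], "rot": [0, 0, 0], "hand": 1}, {"travel": [0, 0, 0], "rot": [0, 0, 0], "hand": 1}]}}

```text
clock: 11.03
position: [435.1, -360.6, 30.0]
ee_rot: [-0.161, 0.987, 0.0, -0.0]
contact_force: [0.0, 0.0, -0.4]
gripper_width: 84.9
grasp_force: 0.0
```

>>> {"name": "servo_tool", "arguments": {"motion": [{"travel": [0, 0, -0.05], "rot": [0, 0, 0], "hand": 1}, {"travel": [0, 0, -0.1], "rot": [0, 0, 0], "hand": 1}, {"travel": [0, 0, -0.14], "rot": [0, 0, 0], "hand": 1}, {"travel": [0, 0, -0.14], "rot": [0, 0, 0], "hand": 1}, {"travel": [0, 0, -0.14], "rot": [0, 0, 0], "hand": 1}, {"travel": [0, 0, -0.14], "rot": [0, 0, 0], "hand": 1}, {"travel": [0, 0, -0.05], "rot": [0, 0, 0], "hand": 1}, {"travel": [0, 0, 0], "rot": [0, 0, 0], "hand": 1}, {"travel": [0, 0, 0], "rot": [0, 0, 0], "hand": 1}]}}

```text
clock: 11.78
position: [435.1, -360.5, 220.6]
ee_rot: [-0.161, 0.987, -0.0, 0.001]
contact_force: [-0.6, 0.4, -0.6]
gripper_width: 85.2
grasp_force: 0.0
```

Run:
```python
from h import *
s=sensors.read_state(); print(s["clock"],s["position"],s["ee_rot"],s["contact_force"],s["joints"])
im,d=get_image("side"); a=im[100:220,180:360,::-1]
w=get_image("wrist")[0][:,:,::-1]
cv2.imwrite("pics/s6.png",np.hstack([cv2.resize(cv2.convertScaleAbs(a,alpha=2),(396,264),interpolation=cv2.INTER_CUBIC),cv2.resize(w,(352,264))]))
# dial handle targets: rest..third click
ax=np.array([657,86.])
for t in(0,.4,.8,1.2):
    th=.135+2.542+t;print(t,ax+85*np.array([np.cos(th),np.sin(th)]))
```

```text
11.7833 [ 435.05723465 -360.45355651  220.5882894 ] [-1.61270074e-01  9.86909950e-01 -1.80498007e-04  8.25459140e-04] [-0.56715477  0.35189724 -0.57495169] [-4.05455003e-01  2.90355633e-01 -1.59657372e-01 -6.47840417e-04
 -1.11919719e+00 -8.41104074e-01]
0 [581.00964684 124.08498689]
0.4 [572.17725732  91.48655852]
0.8 [576.73651379  58.0219232 ]
1.2 [593.9676099   28.97441102]
```

View pics/s6.png

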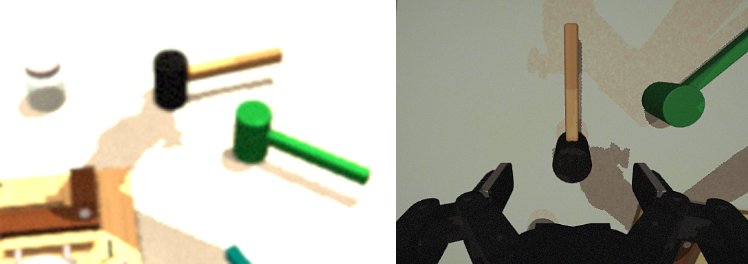

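Mallet stands upright by itself in both views. Now to the dial handle.

>>> {"name": "servo_tool", "arguments": {"motion": [{"travel": [-0.05, 0.07, 0], "rot": [0, 0, 0], "hand": 1}, {"travel": [-0.085, 0.12, 0], "rot": [0, 0, 0], "hand": 1}, {"travel": [-0.085, 0.12, 0], "rot": [0, 0, 0], "hand": 1}, {"travel": [-0.085, 0.12, 0], "rot": [0, 0, 0], "hand": 1}, {"travel": [-0.085, 0.12, 0], "rot": [0, 0, 0], "hand": 1}, {"travel": [-0.085, 0.12, 0], "rot": [0, 0, 0], "hand": 1}, {"travel": [-0.085, 0.12, 0], "rot": [0, 0, 0], "hand": 1}, {"travel": [-0.085, 0.12, 0], "rot": [0, 0, 0], "hand": 1}, {"travel": [-0.085, 0.12, 0], "rot": [0, 0, 0], "hand": 1}, {"travel": [-0.085, 0.12, 0], "rot": [0, 0, 0], "hand": 1}]}}

```text
clock: 12.72
position: [535.9, -21.5, 218.2]
ee_rot: [-0.161, 0.987, -0.0, -0.002]
contact_force: [0.3, -0.5, 0.6]
gripper_width: 85.4
grasp_force: 0.0
```

>>> {"name": "servo_tool", "arguments": {"motion": [{"travel": [-0.085, 0.12, 0], "rot": [0, 0, 0], "hand": 1}, {"travel": [-0.085, 0.12, 0], "rot": [0, 0, 0], "hand": 1}, {"travel": [-0.085, 0.12, 0], "rot": [0, 0, 0], "hand": 1}, {"travel": [-0.085, 0.12, 0], "rot": [0, 0, 0], "hand": 1}, {"travel": [-0.05, 0.07, 0], "rot": [0, 0, 0], "hand": 1}]}}

```text
clock: 13.13
position: [585.2, 141.2, 217.6]
ee_rot: [-0.163, 0.987, -0.0, -0.002]
contact_force: [0.9, -0.5, 0.1]
gripper_width: 85.5
grasp_force: 0.0
```

>>> {"name": "servo_tool", "arguments": {"motion": [{"travel": [0, 0, 0], "rot": [0, 0, 0.018], "hand": 1}, {"travel": [0, 0, 0], "rot": [0, 0, 0.018], "hand": 1}, {"travel": [0, 0, 0], "rot": [0, 0, 0.018], "hand": 1}, {"travel": [0, 0, 0], "rot": [0, 0, 0.018], "hand": 1}, {"travel": [0, 0, 0], "rot": [0, 0, 0.018], "hand": 1}, {"travel": [0, 0, 0], "rot": [0, 0, 0.018], "hand": 1}, {"travel": [0, 0, 0], "rot": [0, 0, 0.017], "hand": 1}, {"travel": [0, 0, 0], "rot": [0, 0, 0], "hand": 1}, {"travel": [0, 0, 0], "rot": [0, 0, 0], "hand": 1}, {"travel": [0, 0, 0], "rot": [0, 0, 0], "hand": 1}]}}

```text
clock: 13.97
position: [584.8, 138.1, 218.9]
ee_rot: [0.227, 0.974, -0.001, -0.001]
contact_force: [0.3, 0.9, 0.0]
gripper_width: 85.4
grasp_force: 0.0
```

Run:
```python
from h import *
s=sensors.read_state(); print(s["clock"],s["position"],s["ee_rot"],s["contact_force"],s["joints"])
w,d=get_image("wrist")
cv2.imwrite("pics/w7.png",cv2.resize(cv2.convertScaleAbs(w[:,:,::-1],alpha=1.5),(800,600)))
np.savez("w7.npz",p=s["position"],q=s["ee_rot"])
print(tool(np.array([581,123,80])-s["position"],s["ee_rot"]))
```

```text
13.9667 [584.8444089  138.05648014 218.8967653 ] [ 2.27467430e-01  9.73785078e-01 -6.87915572e-04 -8.47046775e-04] [0.28864856 0.85743181 0.04851542] [ 5.00923845e-01  3.53709314e-01 -7.12899219e-02 -1.15553720e-04
 -1.14797695e+00 -2.53062520e+00]
[-0.0136 -0.0598  0.5557]
```

View pics/w7.png

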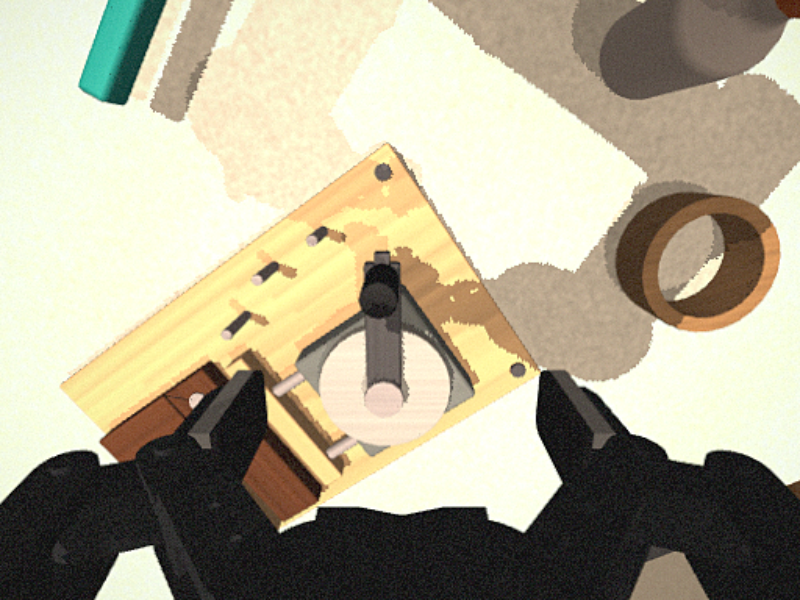

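Handle top at (379,299), dial hub at (384,399), arm aligned with the tool's x axis.

Run:
```python
from h import *
w=np.load("w7.npz");s=.64
P=lambda u,v,z:ray("wrist",((u+.5)*s-.5,(v+.5)*s-.5),z,(w["p"],w["q"]))
h=P(379,299,122);a=P(384,399,75);print(h,a,np.hypot(*(h-a)[:2]),np.arctan2(*(h-a)[1::-1]))
R=Ro.from_quat(w["q"]).as_matrix();print(np.arctan2(R[1,0],R[0,0]))
print(tool(np.array([h[0],h[1],80])-w["p"],w["q"]))
```

```text
[580.60550279 125.93789428 122.        ] [658.28688439  87.56741769  75.        ] 86.64115951401416 2.682799250439836
2.682638936865381
[-0.007  -0.05    0.5557]
```

>>> {"name": "servo_tool", "arguments": {"motion": [{"travel": [-0.008, -0.052, 0], "rot": [0, 0, 0], "hand": 1}, {"travel": [0, 0, 0.05], "rot": [0, 0, 0], "hand": 1}, {"travel": [0, 0, 0.12], "rot": [0, 0, 0], "hand": 1}, {"travel": [0, 0, 0.12], "rot": [0, 0, 0], "hand": 1}, {"travel": [0, 0, 0.12], "rot": [0, 0, 0], "hand": 1}, {"travel": [0, 0, 0.1], "rot": [0, 0, 0], "hand": 1}, {"travel": [0, 0, 0.045], "rot": [0, 0, 0], "hand": 1}, {"travel": [0, 0, 0], "rot": [0, 0, 0], "hand": 1}, {"travel": [0, 0, 0], "rot": [0, 0, 0], "hand": 1}]}}

```text
clock: 14.77
position: [581.6, 125.4, 81.8]
ee_rot: [0.228, 0.974, -0.0, 0.0]
contact_force: [0.4, 0.5, 1.2]
gripper_width: 85.5
grasp_force: 0.0
```

>>> {"name": "servo_tool", "arguments": {"motion": [{"travel": [0, 0, 0], "rot": [0, 0, 0], "hand": 0.5}, {"travel": [0, 0, 0], "rot": [0, 0, 0], "hand": 0.2}, {"travel": [0, 0, 0], "rot": [0, 0, 0], "hand": 0}, {"travel": [0, 0, 0], "rot": [0, 0, 0], "hand": 0}, {"travel": [0, 0, 0], "rot": [0, 0, 0], "hand": 0}, {"travel": [0, 0, 0], "rot": [0, 0, 0], "hand": 0}, {"travel": [0, 0, 0], "rot": [0, 0, 0], "hand": 0}, {"travel": [0, 0, 0], "rot": [0, 0, 0], "hand": 0}, {"travel": [0, 0, 0], "rot": [0, 0, 0], "hand": 0}]}}

```text
clock: 15.52
position: [581.2, 125.4, 82.1]
ee_rot: [0.228, 0.974, -0.0, 0.0]
contact_force: [-1.3, -2.0, 5.7]
gripper_width: 20.3
grasp_force: 58.4
```

>>> {"name": "servo_tool", "arguments": {"motion": [{"travel": [-0.0006, -0.0204, 0], "rot": [0, 0, -0.00955], "hand": 0}, {"travel": [-0.0006, -0.0204, 0], "rot": [0, 0, -0.00955], "hand": 0}, {"travel": [-0.0006, -0.0204, 0], "rot": [0, 0, -0.00955], "hand": 0}, {"travel": [-0.0006, -0.0204, 0], "rot": [0, 0, -0.00955], "hand": 0}, {"travel": [-0.0006, -0.0204, 0], "rot": [0, 0, -0.00955], "hand": 0}, {"travel": [-0.0006, -0.0204, 0], "rot": [0, 0, -0.00955], "hand": 0}, {"travel": [-0.0006, -0.0204, 0], "rot": [0, 0, -0.00955], "hand": 0}, {"travel": [-0.0006, -0.0204, 0], "rot": [0, 0, -0.00955], "hand": 0}, {"travel": [-0.0006, -0.0204, 0], "rot": [0, 0, -0.00955], "hand": 0}, {"travel": [-0.0006, -0.0204, 0], "rot": [0, 0, -0.00955], "hand": 0}]}}

```text
clock: 16.35
position: [573.4, 76.8, 82.1]
ee_rot: [-0.07, 0.998, 0.001, 0.001]
contact_force: [-2.6, 1.5, 4.9]
gripper_width: 20.4
grasp_force: 58.4
```

```bash
cat >> h.py <<'E'
def dial():
    s=sensors.read_state();p=s["position"];d=p[:2]-[657.5,86.6];R=Ro.from_quat(s["ee_rot"]).as_matrix()
    print(s["clock"],p.round(1),s["contact_force"].round(1),s["grasp_force"],s["gripper_width"],"r",np.hypot(*d),"dial",np.arctan2(d[1],d[0])%6.2832-2.68,"tool",np.arctan2(R[1,0],R[0,0])%6.2832-2.68)
E
python3 -c "
from h import *
dial()"
```

```text
16.35 [573.4  76.8  82.1] [-2.6  1.5  4.9] 58.40105473995209 20.41902913020767 r 84.70960684529527 dial 0.5774172363296337 tool 0.6020453762637303
```

>>> {"name": "servo_tool", "arguments": {"motion": [{"travel": [-0.0006, -0.0204, 0], "rot": [0, 0, -0.00955], "hand": 0}, {"travel": [-0.0006, -0.0204, 0], "rot": [0, 0, -0.00955], "hand": 0}, {"travel": [-0.0006, -0.0204, 0], "rot": [0, 0, -0.00955], "hand": 0}, {"travel": [-0.0006, -0.0204, 0], "rot": [0, 0, -0.00955], "hand": 0}, {"travel": [-0.0006, -0.0204, 0], "rot": [0, 0, -0.00955], "hand": 0}, {"travel": [-0.0006, -0.0204, 0], "rot": [0, 0, -0.00955], "hand": 0}, {"travel": [-0.0006, -0.0204, 0], "rot": [0, 0, -0.00955], "hand": 0}, {"travel": [-0.0006, -0.0204, 0], "rot": [0, 0, -0.00955], "hand": 0}, {"travel": [-0.0006, -0.0204, 0], "rot": [0, 0, -0.00955], "hand": 0}, {"travel": [-0.0006, -0.0204, 0], "rot": [0, 0, -0.00955], "hand": 0}]}}

```text
clock: 17.18
position: [594.6, 31.0, 82.1]
ee_rot: [-0.362, 0.932, 0.0, 0.0]
contact_force: [-3.2, 2.1, 6.6]
gripper_width: 21.0
grasp_force: 58.5
```

>>> {"name": "servo_tool", "arguments": {"motion": [{"travel": [0, -0.006, 0], "rot": [0, 0, 0], "hand": 0}, {"travel": [0, 0, 0], "rot": [0, 0, 0], "hand": 0}, {"travel": [0, 0, 0], "rot": [0, 0, 0], "hand": 0}, {"travel": [0, 0, 0], "rot": [0, 0, 0], "hand": 0}, {"travel": [0, 0, 0], "rot": [0, 0, 0], "hand": 0}, {"travel": [0, 0, 0], "rot": [0, 0, 0], "hand": 0}]}}

```text
clock: 17.68
position: [594.9, 30.6, 82.1]
ee_rot: [-0.361, 0.933, 0.001, 0.0]
contact_force: [-4.2, 4.3, 6.6]
gripper_width: 20.7
grasp_force: 58.7
```

Run:
```python
from h import *
dial()
w=get_image("wrist")[0][:,:,::-1];a=get_image("side")[0][150:270,170:350,::-1]
f=lambda x:cv2.resize(cv2.convertScaleAbs(x,alpha=1.7),(396,297))
cv2.imwrite("pics/w8.png",np.hstack([f(w),f(a)]))
```

```text
17.6833 [594.9  30.6  82.1] [-4.2  4.3  6.6] 58.747769594192505 20.664913785722543 r 83.99729578773135 dial 1.1915512141331304 tool 1.2001586956550523
```

View pics/w8.png

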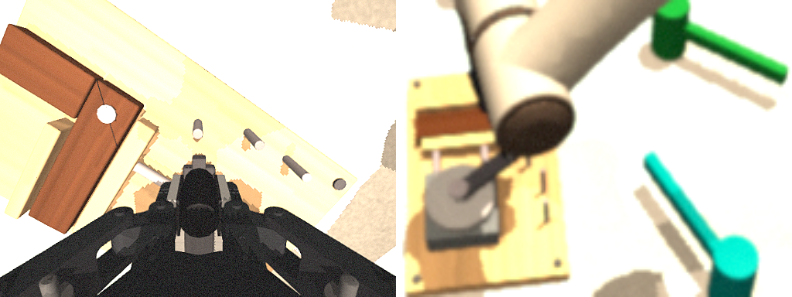

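The arm tip points at the third post and the dial reads about 1.19 rad, held in the grip.

```bash
python3 -c "
from bench import *
print(job_done())"
```

```text
the job is handed in; nothing more can be done
None
```

I handed the job in with the pin driven home, the mallet standing upright on the table and let go, and the gripper holding the dial at about 1.19 rad (third click is 1.2). The hand-in gave no verdict.

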